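Stack the snack and hold the camera mast up for its picture

TASK

We are about to photograph a snack. Lay the dimpled crispbread round flat in the middle of the plate and the smaller, thicker cheese round flat and centred on top of it, and let go of them. Then take the grip of the little camera mast so that its side button is squeezed in, pull it straight up past the first stop to the second stop, and finish while still holding it there, fully extended (it sinks back if you let go); leave the salt shaker, the mug and the tea box alone.

Things in the scene. Friction and masses are not known exactly. Their poses are not given: they have to be found in the camera images.
- board: wooden chopping board lying flat, 230 x 340 x 21 mm, fixed; the two rounds start on it. Origin at the centre of its underside, long side along its own y, which starts pointing towards the robot or away from it
- plate: round white plate, 180 mm across at the rim and 14 mm high, loose, 0.45 kg. Origin at the centre of its underside; its flat inner floor lies 5 mm above that, is 110 mm across, and rises gently from there to the rim
- crispbread: brown crispbread round with small dimples on top, a rigid flat disc 56 mm in diameter and 11 mm thick, about 40 g; starts flat on the board. Origin at the centre of its underside, z up
- cheese: pale smooth cheese round, a rigid flat disc 48 mm in diameter and 16 mm thick, about 50 g; starts flat on the board. Origin at the centre of its underside, z up
- mast: telescopic camera mast, its round foot (110 mm across) fixed to the worktop. Origin at the centre of the foot's underside, z up along the tube. A collar (x +-15 mm, y -28 to +16 mm) ends at height 105 mm; the grip head sits on it. A small camera hangs on the head's own -x side (x -30 to -66 mm, y +-31 mm, height 109 to 146 mm when down); the grey button is on the head's own -y side
- mast_grip (a point): on the head's axis at mid-button height: 137 mm up when down, axes as the mast's, rises with the head. Head: white block, x +-15, y +-14.5 mm, from 30 mm below to 20 mm above this point. Fingers close on it along the mast's y, from above, one on the button (18 mm in x, 26 mm tall), one on the bare +y side; 35 mm wide with the button out, 30 mm with it in
- mast_button (a joint): travel of the squeeze button, 0 = out, 0.005 m = fully in (spring, 2 N at first, 4.5 N fully in). With the mast down, a latch blocks the head until the button is in by 3.5 mm or more; keep it squeezed while starting to pull. If let go on the way the head sinks and the latch stops it about 12 mm up; squeeze again to pull on
- mast_upper (a joint): how far the upper tube with the grip head has come out of the middle tube, 0 = down to 0.060 m = first stop; needs about 2 to 3 N of pull and comes out first
- mast_middle (a joint): how far the middle tube has come out of the outer tube, 0 = down to 0.060 m = second stop; needs about 6 to 8 N of pull, after the upper tube is at its stop. There the head is 120 mm higher than when down and goes no farther; gravity and a spring pull both tubes back down when let go
- salt_shaker: salt shaker with a grey cap, 44 x 44 x 90 mm, bystander; origin at the centre of its underside
- mug: cream mug with a beige band, 82 x 117 x 94 mm, bystander; origin at the centre of its underside
- tea_box: tea carton, 61 x 71 x 133 mm, bystander; origin at the centre of its underside
Mind the look-alikes: they are no part of the job. Leave any blue look-alike of the mast alone.

How it is judged:
On the way, in this order (a step that is already met when the one before it is completed fails the run):
1. the crispbread lies flat and centred on the plate, let go (horizontal distance between crispbread and plate below 0.015 m and z of crispbread in the frame of plate below 0.012 m and angle between crispbread's own z axis and vertical below 0.1 rad and contact force between the fingers and crispbread below 0.2 N), for 0.2 s.
2. the cheese lies flat and centred on the crispbread, let go (horizontal distance between cheese and crispbread below 0.012 m and z of cheese in the frame of crispbread between 0.008 and 0.014 m and angle between cheese's own z axis and vertical below 0.1 rad and contact force between the fingers and cheese below 0.2 N), for 0.2 s.
3. the mast's button is squeezed in (value of joint mast_button above 0.003 m), for 0.05 s.
At the end, for the whole second after the job is handed in: The fingers grip the mast's head (over 2 N) and hold both tubes out within 5 mm of their 60 mm stops; the crispbread lies flat on the plate within 15 mm of its centre, the cheese flat on the crispbread within 12 mm of its centre, the plate on the worktop (value of joint each of mast_upper, mast_middle above 0.055 m and contact force between the fingers and mast above 2 N and horizontal distance between crispbread and plate below 0.015 m and z of crispbread in the frame of plate below 0.012 m and angle between each of crispbread, cheese's own z axis and vertical below 0.1 rad and horizontal distance between cheese and crispbread below 0.012 m and z of cheese in the frame of crispbread between 0.008 and 0.014 m and height (world z) of plate below 0.005 m); the arm keeps its last pose, push and grip.
It fails at once if the salt shaker, the mug or the tea box is moved by more than 30 mm (distance of any of salt_shaker, mug, tea_box from where it was at the start of the episode above 0.03 m).
It also fails if it takes over 66 s, if anything falls off the work surface, if the arm or the gripper's body presses on something with over 40 N, if the wrist force passes 120 N, or if a joint passes its speed limit or range.

ROBOT

A 7-joint arm with a two-finger parallel gripper is mounted at the origin on a cart in front of the work surface, level with it; the furniture and walls round the work are solid. World frame = base frame: x ahead of the robot, y to its left, z up, the work surface at z = 0. Lengths are in m, angles in rad, forces in N, time in s.
With the tool pointing down it reaches from about 0.425 to 0.875 m from the base axis. Payload 4.7 kg.
Tool frame: the origin (TCP) lies where the fingers leave the gripper's body, on its centre line; the fingertips stand 70 mm ahead of it and the grasp point (between the pads) lies 51 mm ahead of it; z points along the fingers, y is the line along which they close (so a half turn about z gives the same grasp; the last joint's range is limited). The gripper opens to 87 mm and grips with 3 to 60 N. Pads are 19 mm wide; open, the fingers measure 117 mm over their backs; the gripper's body (75 mm by 190 mm) begins 51 mm behind the grasp point.
Start: joints at [1.228, 0.321, -0.07, 1.45, 0.023, 1.371, -0.057], TCP at [0.227, -0.609, 0.292] pointing down, gripper open.
Joint ranges: [-2.86, 2.86], [-0.3, 2.09], [-1.38, 1.24], [0.06, 2.45], [-1.56, 4.7], [0.09, 2.05], [-2.69, 2.69]. Speed limits (rad/s): [2.57, 2.57, 3.14, 3.14, 3.14, 3.14, 3.14].

INTERFACE

Orientations are given as a rotation vector (axis times angle).
In Python, from bench import ctrl gives the robot as it stands.
- The arm moves only by the tool play_rows, never from a script. Its argument "increments" is a list that holds one entry, the list of rows, each a list of 7 numbers: the shift along the tool's x, y, z as a fraction of full scale, then the turn, a rotation vector about the tool's x, y, z as a fraction of full scale, then the gripper command: -1 is shut, 1 is fully open, values between are in proportion. A call has 1 to 8 rows; each row is the pose to reach, as a shift and turn from the pose commanded when the call began, along the tool's axes at that moment; what a row does not reach only later rows make up. Full scale, the value 1, is 0.1 m for a shift and 90 degrees for a turn. A row lasts 1/10 s, in which the tool goes at most 50 mm and 8.59 degrees, less where a joint would pass 70% of its speed; a pose out of reach is approached as far as the arm can. A call with a number of a shift or a turn outside -1 to 1 is refused whole. A call with a gripper value outside its range is refused whole. The fingers move at their own pace and stop on an object; "squeeze" is the grip in N (left out, the last holds). Time passes only in rows, so rows that repeat a pose let the fingers close. It gives the time, the measured TCP pose, the force, the opening and the grip force at its end, in the units of the state.
- ctrl.get_state(): the state, without advancing time (a new reading comes with each control period).
- ctrl.get_image(name): name is "side" or "top"; returns the picture (400x640x3 uint8, red, green, blue); there is no depth.
- ctrl.get_calibration(name): a dict with "vertical_fov" (degrees; the focal length in pixels is half the picture's height over the tangent of half this angle, whatever the lens; pixels are square), "cx", "cy" (the principal point, pixels), "dist_coeffs" ([k1, k2, p1, p2, k3] as OpenCV has them; the pictures are not rectified), "R" (3x3) and "t" (3): a world point X has camera coordinates R X + t. Camera axes: x right, y down, z forward; pixel columns grow to the right and rows downward; lengths in m; the calibration is good to about 2 mm. A picture is of the moment at which its call begins. get_calibration takes no time and is no camera call.
- ctrl.close_job(): hands the job in; it is judged then, once.
The state is a dict: "time": time; "joint_positions": joint angles; "qd": joint speeds; "joint_torque": joint torques, N m; "position": TCP position; "tool_rot": TCP orientation; "ft_force": force on the tool from outside, world axes, zero at the start; "torque": the same for the moment, N m; "grip_width": opening from 0.0 (shut) to 1.0 (fully open); "grip_force": force on a finger pad.
Only numpy, scipy, OpenCV 4.12 (cv2) and the standard library are available. Lean on these libraries where they do the work, as an engineer would, in place of code of your own. Each camera call takes 0.05 s, during which the arm holds its last target. There are 200 camera calls.

## Working session

There is one attempt and no reset: what is moved stays moved. The work goes in short steps, Python scripts to look and compute and a tool call to move; the robot and the scene stay as the last step left them, time stands still between calls to the robot, and variables do not carry over. Pictures are saved under pics/ and viewed, at most 10 in all, crops included, and the job is handed in when it is done.

Besides the shell and the picture viewer there is one more tool, called after "Request:" in YAML: its name, and indented under it one key for each argument. play_rows: Moves the arm, as the interface text tells. Shift numbers are shares of 0.1 m and turn numbers shares of 90 degrees, none past 1 either way. Its arguments: {"type":"object","properties":{"increments":{"type":"array"},"squeeze":{"type":"number"}},"required":["increments"]}

```bash
mkdir -p pics
python3 - <<'E'
from bench import ctrl
import cv2
s=ctrl.get_state(); print({k:s[k] for k in('time','position','tool_rot','grip_width','ft_force')})
for n in('top','side'):
    cv2.imwrite(f'pics/{n}0.png',ctrl.get_image(n)[:,:,::-1]); print(n,ctrl.get_calibration(n))
E
```

```text
{'time': 0.0, 'position': array([ 0.226837  , -0.60871606,  0.29119077]), 'tool_rot': array([-3.08998213e+00, -5.57200350e-01,  7.00142089e-04]), 'grip_width': 0.995594410468808, 'ft_force': array([-0.30031496,  0.3490156 , -0.47507478])}
top {'vertical_fov': 44.79140864106739, 'cx': 314.2261844329124, 'cy': 203.32169559081237, 'dist_coeffs': array([-0.00577478,  0.        ,  0.        ,  0.        ,  0.        ]), 'R': array([[ 4.77796291e-01, -8.78470659e-01, -7.51266214e-05],
       [-7.35892375e-01, -4.00201887e-01, -5.46169262e-01],
       [ 4.79763605e-01,  2.61012933e-01, -8.37674837e-01]]), 't': array([-0.47365786,  0.40033039,  1.6392022 ])}
side {'vertical_fov': 51.34722854362203, 'cx': 317.3865260791999, 'cy': 201.15156537009474, 'dist_coeffs': array([-0.06095416,  0.        ,  0.        ,  0.        ,  0.        ]), 'R': array([[-0.92972607, -0.3677847 , -0.01854308],
       [-0.23556221,  0.63267438, -0.73772188],
       [ 0.28305455, -0.68151122, -0.67485004]]), 't': array([0.45202239, 0.35121352, 1.14573776])}
```

View pics/top0.png

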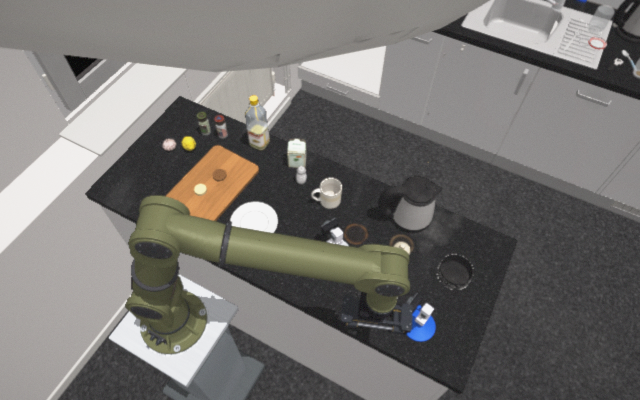

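View pics/side0.png

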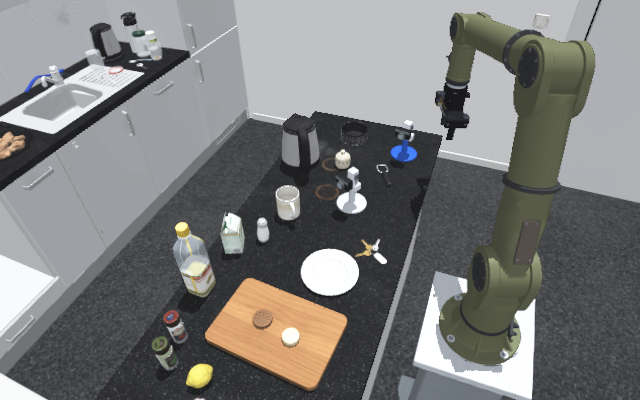

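The top view shows the plate (254,220), crispbread (219,175) and cheese (201,189); the mast at (337,235) is partly hidden. The side view shows the crispbread (262,319), cheese (290,337), plate (330,272), the white mast (351,203) and the blue look-alike (404,152).

```bash
cat > h.py <<'E'
import numpy as np, cv2
from bench import ctrl
def K(n):
    c=ctrl.get_calibration(n); f=200/np.tan(np.radians(c['vertical_fov'])/2)
    return np.array([[f,0,c['cx']],[0,f,c['cy']],[0,0,1]]),c['dist_coeffs'],c['R'],c['t']
def ray(n,uv,z):
    k,d,R,t=K(n); p=cv2.undistortPoints(np.array(uv,float).reshape(-1,1,2),k,d)[:,0]
    r=np.c_[p,np.ones(len(p))]@R; o=-R.T@t
    return o+r*((z-o[2])/r[:,2])[:,None]
def proj(n,X):
    k,d,R,t=K(n); return cv2.projectPoints(np.array(X,float).reshape(-1,1,3),cv2.Rodrigues(R)[0],t,k,d)[0][:,0]
def tool(dst,n=None):
    "world shift -> tool fractions"
    from scipy.spatial.transform import Rotation as Ro
    s=ctrl.get_state(); return Ro.from_rotvec(s['tool_rot']).inv().apply(np.array(dst))/.1
E
python3 - <<'E'
from h import *
print('crisp',ray('side',[[262,318]],.032),ray('top',[[219,174.5]],.032))
print('cheese',ray('side',[[290.5,335]],.037),ray('top',[[200.5,188]],.037))
print('plate',ray('side',[[330,272]],.012),ray('top',[[254,220]],.012))
print('mast',ray('side',[[351,203]],.01),'blue',ray('side',[[404,153]],.01))
for n,b in(('side',(310,150,400,225)),('side',(230,290,320,365)),('top',(170,150,290,250))):
    im=cv2.imread(f'pics/{n}0.png')[b[1]:b[3],b[0]:b[2]]
    globals().setdefault('L',[]).append(cv2.resize(im,(400,330),interpolation=cv2.INTER_CUBIC))
cv2.imwrite('pics/c1.png',np.vstack([np.hstack(L[:2])]))
E
```

```text
crisp [[0.56920604 0.20552056 0.032     ]] [[0.56683546 0.20184985 0.032     ]]
cheese [[0.4726166 0.2269875 0.037    ]] [[0.47546824 0.22506991 0.037     ]]
plate [[ 0.45423042 -0.02583654  0.012     ]] [[ 0.46340262 -0.02656237  0.012     ]]
mast [[ 0.49240192 -0.34947643  0.01      ]] blue [[ 0.38061355 -0.7207769   0.01      ]]
```

View pics/c1.png

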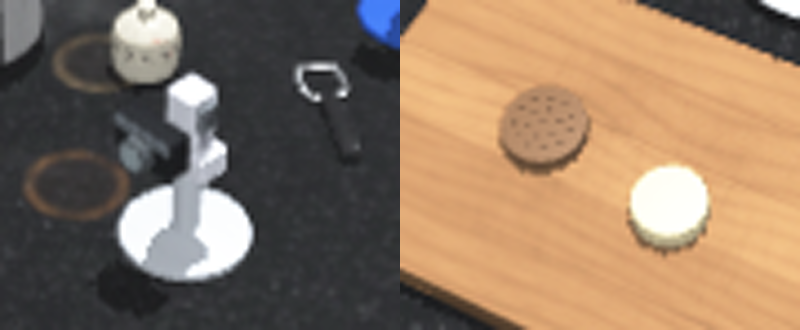

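Run:
```python
from h import *
from scipy.optimize import least_squares
im={n:cv2.imread(f'pics/{n}0.png') for n in('top','side')}
def blob(n,uv,z,lo,hi,name):
    # HSV threshold, component at uv
    m=cv2.inRange(cv2.cvtColor(im[n],cv2.COLOR_BGR2HSV),lo,hi)
    _,l=cv2.connectedComponents(m); l=(l==l[uv[1],uv[0]]).astype(np.uint8)
    c=max(cv2.findContours(l,0,1)[0],key=cv2.contourArea); h=cv2.convexHull(c)[:,0]
    P=ray(n,h,z)[:,:2]
    s=least_squares(lambda q:np.hypot(*(P-q[:2]).T)-q[2],[*P.mean(0),.03],loss='soft_l1',f_scale=.002).x
    print(name,n,s.round(4),'d',round(2*s[2],4),len(h),np.abs(np.hypot(*(P-s[:2]).T)-s[2]).max().round(4))
blob('side',(330,272),.014,(0,0,110),(180,50,255),'plate')
blob('top',(254,220),.014,(0,0,110),(180,50,255),'plate')
for n,a,b in(('side',(262,319),(290,335)),('top',(219,175),(201,188))):
    print(n,[cv2.cvtColor(im[n],cv2.COLOR_BGR2HSV)[p[1]+d,p[0]] .tolist() for p in(a,b) for d in(-5,0,3,12)])
    blob(n,b,.034,(15,0,150),(45,90,255),'cheese')
    blob(n,a,.03,(0,0,40),(20,150,175),'crisp')
    
c=np.array([[192,73],[167,90],[217,90],[193,102]])/[4.444,4.4]+[310,150]
loc=np.array([[15,14.5],[-15,14.5],[-15,-14.5],[15,-14.5]])/1e3
# image order: back,left,front,right
obs=c[[0,1,3,2]]
for y0 in np.arange(0,6.28,.79):
    def X(q):
        C,S=np.cos(q[2]),np.sin(q[2]); return np.c_[loc@np.array([[C,S],[-S,C]])+q[:2],np.full(4,.157)]
    r=least_squares(lambda q:(proj('side',X(q))-obs).ravel(),[.49,-.35,y0])
    print(r.x.round(4),round(r.cost,2))
print('foot',ray('side',[[351.6,202.7]],.008))
# board corners side
print('board',ray('side',[[242,281],[346,318],[318,382],[207,332]],.021).round(3))
```

```text
plate side [ 0.4575 -0.029   0.0913] d 0.1827 30 0.0016
plate top [ 0.4627 -0.0278  0.0883] d 0.1766 22 0.0297
side [[13, 106, 183], [13, 104, 187], [14, 102, 185], [14, 122, 209], [27, 10, 255], [30, 6, 255], [30, 5, 255], [14, 122, 178]]
cheese side [0.473  0.2285 0.026 ] d 0.0519 16 0.0029
crisp side [ 1.4977 -2.1384  2.8359] d 5.6719 4 0.0866
top [[14, 132, 149], [14, 137, 149], [14, 138, 153], [15, 146, 198], [17, 112, 221], [27, 50, 245], [27, 48, 245], [14, 146, 213]]
cheese top [0.4724 0.2269 0.024 ] d 0.048 12 0.0031
crisp top [0.566  0.2016 0.0291] d 0.0581 15 0.0045
[ 0.4921 -0.3565 -2.0089] 0.66
[ 0.4921 -0.3565 -2.0089] 0.66
[ 0.4921 -0.3565  4.2743] 0.66
[ 0.4921 -0.3565  4.2743] 0.66
[ 0.4921 -0.3565  4.2743] 0.66
[ 0.4921 -0.3565  4.2743] 0.66
[ 0.4921 -0.3565  4.2743] 0.66
[ 0.4921 -0.3565  4.2743] 0.66
foot [[ 0.49146172 -0.35386354  0.008     ]]
board [[0.689 0.107 0.021]
 [0.354 0.116 0.021]
 [0.36  0.313 0.021]
 [0.694 0.294 0.021]]
```

Request:
play_rows:
  increments:
    - [[0.5, -0.5, 0, 0, 0, 0, 1], [1, -1, 0, 0, 0, 0, 1], [1, -1, 0, 0, 0, 0, 1], [1, -1, 0, 0, 0, 0, 1]]
  squeeze: 12

```text
time: 0.5
position: [0.2902, -0.4747, 0.2923]
tool_rot: [-3.087, -0.572, -0.003]
ft_force: [0.2, 0.9, 0.6]
grip_width: 0.997
grip_force: 0.0
```

Request:
play_rows:
  increments:
    - [[0.5, -0.5, 0, 0, 0, 0, 1], [1, -1, 0, 0, 0, 0, 1], [1, -1, 0, 0, 0, 0, 1], [1, -1, 0, 0, 0, 0, 1]]

```text
time: 0.9
position: [0.3478, -0.3466, 0.2924]
tool_rot: [-3.088, -0.571, -0.002]
ft_force: [-1.2, -0.5, -0.6]
grip_width: 1.005
grip_force: 0.0
```

Request:
play_rows:
  increments:
    - [[0.5, -0.5, 0, 0, 0, 0, 1], [1, -1, 0, 0, 0, 0, 1], [1, -1, 0, 0, 0, 0, 1], [1, -1, 0, 0, 0, 0, 1]]

```text
time: 1.3
position: [0.4058, -0.2184, 0.2925]
tool_rot: [-3.088, -0.571, -0.002]
ft_force: [0.4, -1.4, -0.7]
grip_width: 1.004
grip_force: 0.0
```

Request:
play_rows:
  increments:
    - [[0.5, -0.5, 0, 0, 0, 0, 1], [1, -1, 0, 0, 0, 0, 1], [1, -1, 0, 0, 0, 0, 1], [1, -1, 0, 0, 0, 0, 1]]

```text
time: 1.7
position: [0.4641, -0.0899, 0.2925]
tool_rot: [-3.088, -0.57, -0.003]
ft_force: [0.1, -0.0, -0.7]
grip_width: 1.003
grip_force: 0.0
```

Request:
play_rows:
  increments:
    - [[0.5, -0.5, 0, 0, 0, 0, 1], [1, -1, 0, 0, 0, 0, 1], [1, -1, 0, 0, 0, 0, 1], [1, -1, 0, 0, 0, 0, 1]]

```text
time: 2.1
position: [0.5223, 0.0385, 0.2922]
tool_rot: [-3.086, -0.568, -0.002]
ft_force: [0.0, 1.0, 0.0]
grip_width: 1.0
grip_force: 0.0
```

Request:
play_rows:
  increments:
    - [[0.5, -0.5, 0.5, 0, 0, 0, 1], [1, -1, 0.8, 0, 0, 0, 1], [1, -1, 0.8, 0, 0, 0, 1], [1, -1, 0.8, 0, 0, 0, 1]]

```text
time: 2.5
position: [0.5794, 0.1647, 0.2085]
tool_rot: [-3.088, -0.562, 0.007]
ft_force: [-0.1, 0.1, -0.9]
grip_width: 0.999
grip_force: 0.0
```

Run:
```python
from h import *
s=ctrl.get_state()['position'];print(s,tool(np.array([.567,.203,.14])-s),ctrl.get_state()['joint_positions'].round(2))
L=[]
for n,(x,y) in(('top',(280,200)),('side',(310,150))):
    im=ctrl.get_image(n)[:,:,::-1]; cv2.imwrite(f'pics/{n}1.png',im)
    L.append(cv2.resize(im[y:y+75,x:x+90],None,fx=4.4,fy=4.4,interpolation=cv2.INTER_CUBIC))
L.append(cv2.resize(cv2.imread('pics/top1.png')[130:255,150:300],L[0].shape[1::-1],interpolation=cv2.INTER_CUBIC))
cv2.imwrite('pics/c2.png',np.vstack([np.hstack([L[0],L[1]]),np.hstack([L[2],L[2]*0])])[:600])
```

```text
[0.57940147 0.16465822 0.20847124] [ 0.02190155 -0.40007192  0.68606319] [ 0.31  0.37 -0.77  1.66  0.27  1.23 -1.73]
```

View pics/c2.png

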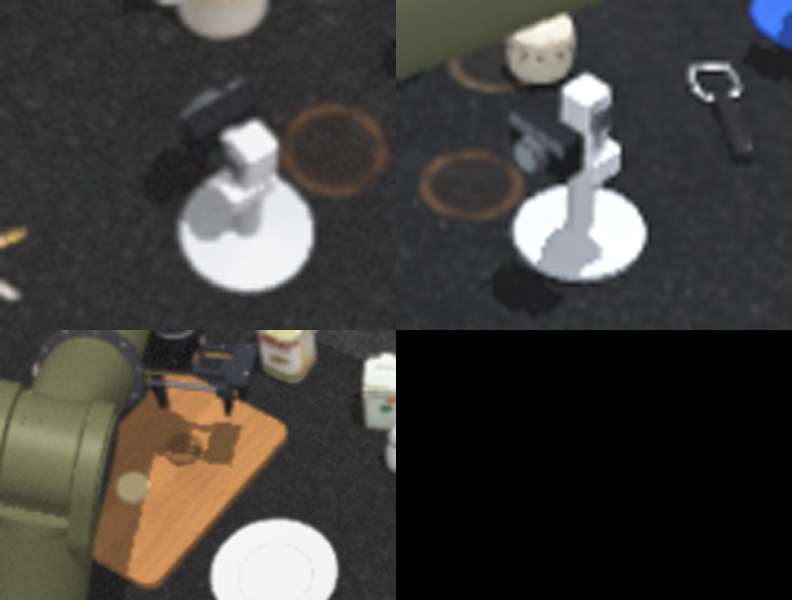

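The mast is now clear in both views: its head top has corners at about (222,135), (264,121), (278,152) and (237,163) in the top crop, with the camera up-left and the button facing the robot.

Run:
```python
from h import *
from scipy.optimize import least_squares
ot=np.array([[222,135],[264,121],[278,152],[237,163]])/4.4+[280,200]-.5+.11
os=np.array([[192,73],[167,90],[193,102],[217,90]])/[4.444,4.4]+[310,150]-.39
lt=np.array([[-1,-1],[-1,1],[1,1],[1,-1]])*[.015,.0145]; ls=np.array([[1,1],[-1,1],[-1,-1],[1,-1]])*[.015,.0145]
def X(q,l):
    C,S=np.cos(q[2]),np.sin(q[2]); return np.c_[l@np.array([[C,S],[-S,C]])+q[:2],np.full(4,.157)]
f=lambda q:np.r_[(proj('side',X(q,ls))-os).ravel(),(proj('top',X(q,lt))-ot).ravel()]
g=lambda q:f(q)[8:]
for F in(f,g):
    r=least_squares(F,[.49,-.35,-2]);print(r.x.round(4),np.degrees(r.x[2]),r.fun.round(1))
def circ(n,uv,z):
    im=cv2.imread(f'pics/{n}1.png');m=cv2.inRange(cv2.cvtColor(im,cv2.COLOR_BGR2HSV),(0,0,110),(180,50,255))
    _,l=cv2.connectedComponents(m); l=(l==l[uv[1],uv[0]]).astype(np.uint8)
    h=cv2.convexHull(max(cv2.findContours(l,0,1)[0],key=cv2.contourArea))[:,0]
    P=ray(n,h,z)[:,:2]; s=least_squares(lambda q:np.hypot(*(P-q[:2]).T)-q[2],[*P.mean(0),.05],loss='soft_l1',f_scale=.002).x
    print(n,s.round(4))
circ('top',(254,220),.014);circ('side',(330,272),.014)
circ('top',(340,258),.008)
```

```text
[ 0.4922 -0.3582 -2.184 ] -125.13573751933991 [ 1.5 -0.   0.1 -0.8 -0.6  0.8  1.   0.4  0.7 -0.6 -1.3 -0.7 -0.3 -0.9
  1.4 -0.1]
[ 0.49   -0.3588 -2.2989] -131.71567400645066 [ 0.9 -0.6 -0.8  0.1 -0.7  0.2  0.6  0.3]
top [ 0.4572 -0.028   0.0919]
side [ 0.4575 -0.029   0.0913]
top [ 0.5109 -0.3503  0.0728]
```

Request:
play_rows:
  increments:
    - [[0.02, -0.4, 0.2, 0, 0, 0, 1], [0.02, -0.4, 0.6, 0, 0, 0, 1], [0.02, -0.4, 1, 0, 0, 0, 1], [0.02, -0.4, 1, 0, 0, 0, 1]]

```text
time: 3.0
position: [0.5653, 0.1954, 0.1078]
tool_rot: [3.089, 0.552, -0.015]
ft_force: [0.5, -0.3, -0.3]
grip_width: 0.999
grip_force: 0.0
```

Request:
play_rows:
  increments:
    - [[0, 0, 0, 0, 0, 0, 1]]

```text
time: 3.1
position: [0.5684, 0.1981, 0.1131]
tool_rot: [3.091, 0.552, -0.0]
ft_force: [-0.0, 0.2, 1.2]
grip_width: 1.003
grip_force: 0.0
```

Run:
```python
from h import *
s=ctrl.get_state()['position'];print(s,tool(np.array([.567,.203,.095])-s),ctrl.get_state()['tool_rot'])
```

```text
[0.56844661 0.19812534 0.11313556] [ 0.0033816  -0.05104344  0.18126908] [ 3.09090559e+00  5.52389935e-01 -1.17232991e-04]
```

Request:
play_rows:
  increments:
    - [[0, -0.05, 0.1, 0, 0, 0, 1], [0, -0.05, 0.18, 0, 0, 0, 1], [0, -0.05, 0.18, 0, 0, 0, 1], [0, -0.05, 0.18, 0, 0, 0, 0.3], [0, -0.05, 0.18, 0, 0, 0, -0.5], [0, -0.05, 0.18, 0, 0, 0, -1], [0, -0.05, 0.18, 0, 0, 0, -1], [0, -0.05, 0.18, 0, 0, 0, -1]]

```text
time: 3.9
position: [0.5659, 0.2055, 0.0944]
tool_rot: [3.091, 0.557, 0.0]
ft_force: [0.0, -0.2, 1.2]
grip_width: 0.634
grip_force: 12.2
```

Request:
play_rows:
  increments:
    - [[0, 0, 0, 0, 0, 0, -1], [0, 0, 0, 0, 0, 0, -1], [0, 0, 0, 0, 0, 0, -1]]

```text
time: 4.2
position: [0.5659, 0.2054, 0.0944]
tool_rot: [3.091, 0.557, 0.0]
ft_force: [0.1, -1.1, 2.0]
grip_width: 0.633
grip_force: 12.0
```

Request:
play_rows:
  increments:
    - [[0, 0, -0.3, 0, 0, 0, -1], [0, 0, -0.6, 0, 0, 0, -1], [-0.4, 0.4, -0.6, 0, 0, 0, -1], [-0.92, 0.9, -0.6, 0, 0, 0, -1], [-0.92, 0.9, -0.6, 0, 0, 0, -1], [-0.92, 0.9, -0.6, 0, 0, 0, -1]]

```text
time: 4.8
position: [0.5095, 0.0841, 0.1535]
tool_rot: [3.09, 0.547, -0.004]
ft_force: [-0.2, -0.4, -0.0]
grip_width: 0.632
grip_force: 12.0
```

Request:
play_rows:
  increments:
    - [[-0.4, 0.4, 0, 0, 0, 0, -1], [-0.8, 0.8, 0, 0, 0, 0, -1], [-0.92, 0.9, 0, 0, 0, 0, -1], [-0.92, 0.9, 0, 0, 0, 0, -1], [-0.92, 0.9, 0.3, 0, 0, 0, -1], [-0.92, 0.9, 0.3, 0, 0, 0, -1]]

```text
time: 5.4
position: [0.4546, -0.0259, 0.122]
tool_rot: [-3.088, -0.56, 0.007]
ft_force: [-1.2, -0.3, 0.3]
grip_width: 0.634
grip_force: 12.0
```

Run:
```python
from h import *
s=ctrl.get_state()['position'];print(s,tool(np.array([.457,-.0285,.079])-s),ctrl.get_state()['tool_rot'])
L=[]
for n,(x,y) in(('top',(200,170)),('side',(280,220))):
    im=ctrl.get_image(n)[:,:,::-1]; cv2.imwrite(f'pics/{n}2.png',im)
    L.append(cv2.resize(im[y:y+100,x:x+100],None,fx=4,fy=4,interpolation=cv2.INTER_CUBIC))
cv2.imwrite('pics/c3.png',np.hstack(L))
```

```text
[ 0.45463208 -0.0258896   0.12196811] [0.01461928 0.03429149 0.42950941] [-3.08842646 -0.55968003  0.00677516]
```

View pics/c3.png

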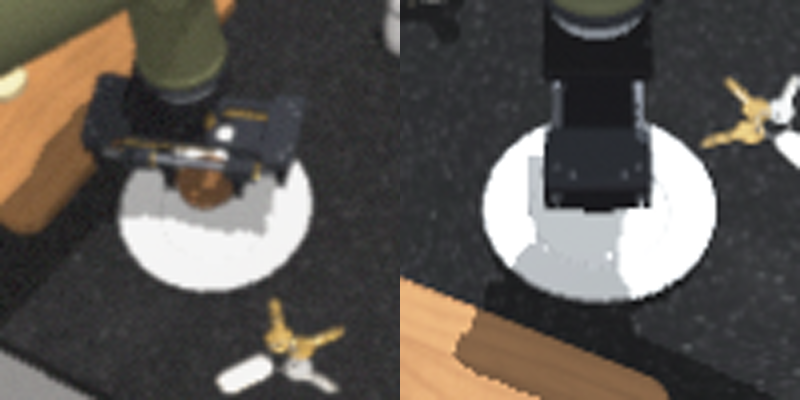

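Run:
```python
from h import *
a=np.linspace(0,6.28,200)
for z in(.0486,.0596):
    p=proj('top',np.c_[.4546+.028*np.cos(a),-.0259+.028*np.sin(a),0*a+z]); print((p.max(0)-[200,170])*4,(p.min(0)-[200,170])*4, (p[p[:,1].argmax()]-[200,170])*4)
p=proj('top',[[.4546,-.0259,.0486],[.4646,-.0259,.0486]]);print((p[1]-p[0])*4)
im=cv2.cvtColor(cv2.imread('pics/top2.png'),cv2.COLOR_BGR2HSV)[205:228,240:262]
m=((im[...,0]<20)&(im[...,1]>90)); ys,xs=np.nonzero(m);print((xs.min()+40)*4,(xs.max()+41)*4,(ys.max()+36)*4)
```

```text
[236.32746172 212.32503976] [176.12488008 161.11095449] [203.78804076 212.32503976]
[235.19833027 206.20077059] [174.68626757 154.82984305] [202.48065181 206.20077059]
[ 5.7724764  -8.01250323]
160 232 208
```

Request:
play_rows:
  increments:
    - [[0, 0.03, 0.2, 0, 0, 0, -1], [0, 0.03, 0.35, 0, 0, 0, -1], [0, 0.03, 0.35, 0, 0, 0, -1], [0, 0.03, 0.35, 0, 0, 0, -1]]

```text
time: 5.9
position: [0.4581, -0.0294, 0.0901]
tool_rot: [-3.091, -0.56, -0.001]
ft_force: [0.3, -0.1, 0.2]
grip_width: 0.637
grip_force: 12.0
```

Request:
play_rows:
  increments:
    - [[-0.03, 0, 0.06, 0, 0, 0, -1], [-0.03, 0, 0.11, 0, 0, 0, -1], [-0.03, 0, 0.115, 0, 0, 0, -1], [-0.03, 0, 0.115, 0, 0, 0, -1], [-0.03, 0, 0.115, 0, 0, 0, -1]]

```text
time: 6.4
position: [0.4548, -0.0314, 0.0781]
tool_rot: [3.091, 0.557, 0.001]
ft_force: [-0.6, -0.5, 2.9]
grip_width: 0.633
grip_force: 12.0
```

Request:
play_rows:
  increments:
    - [[0, 0, 0, 0, 0, 0, 0.4], [0, 0, 0, 0, 0, 0, 0.7], [0, 0, 0, 0, 0, 0, 0.7], [0, 0, 0, 0, 0, 0, 0.7], [0, 0, -0.3, 0, 0, 0, 0.7], [0, 0, -0.8, 0, 0, 0, 0.7], [0, 0, -0.8, 0, 0, 0, 0.7]]

```text
time: 7.1
position: [0.4584, -0.0312, 0.1632]
tool_rot: [3.087, 0.557, 0.015]
ft_force: [0.9, -1.0, 0.5]
grip_width: 0.847
grip_force: 0.0
```

Run:
```python
from h import *
s=ctrl.get_state()['position'];print(s,ctrl.get_state()['grip_width'],tool(np.array([.4727,.2277,.15])-s))
```

```text
[ 0.45841593 -0.03118358  0.16316065] 0.8473380789281896 [ 1.03702043 -2.37665959  0.12598517]
```

Request:
play_rows:
  increments:
    - [[0.2, -0.4, 0, 0, 0, 0, 1], [0.36, -0.79, 0, 0, 0, 0, 1], [0.36, -0.79, 0, 0, 0, 0, 1]]

```text
time: 7.4
position: [0.4605, 0.0614, 0.1581]
tool_rot: [-3.087, -0.57, -0.003]
ft_force: [0.0, 0.1, -0.0]
grip_width: 0.981
grip_force: 0.0
```

Request:
play_rows:
  increments:
    - [[0.2, -0.4, 0, 0, 0, 0, 1], [0.36, -0.79, 0, 0, 0, 0, 1], [0.36, -0.79, 0, 0, 0, 0, 1]]

```text
time: 7.7
position: [0.4662, 0.148, 0.158]
tool_rot: [-3.085, -0.57, -0.002]
ft_force: [-1.1, 0.5, 0.1]
grip_width: 0.997
grip_force: 0.0
```

Request:
play_rows:
  increments:
    - [[0.2, -0.4, 0, 0, 0, 0, 1], [0.36, -0.79, 0, 0, 0, 0, 1], [0.36, -0.79, 0, 0, 0, 0, 1], [0.36, -0.79, 0, 0, 0, 0, 1], [0.36, -0.79, 0, 0, 0, 0, 1]]

```text
time: 8.2
position: [0.4731, 0.2266, 0.1571]
tool_rot: [3.091, 0.555, -0.002]
ft_force: [0.3, 0.0, 0.0]
grip_width: 1.003
grip_force: 0.0
```

Run:
```python
from h import *
from scipy.optimize import least_squares
s=ctrl.get_state()['position'];print(s,ctrl.get_state()['joint_positions'].round(2),tool(np.array([.4727,.2277,.097])-s))
def circ(n,im,uv,z,lo,hi):
    m=cv2.inRange(cv2.cvtColor(im,cv2.COLOR_RGB2HSV),lo,hi)
    _,l=cv2.connectedComponents(m); l=(l==l[uv[1],uv[0]]).astype(np.uint8)
    h=cv2.convexHull(max(cv2.findContours(l,0,1)[0],key=cv2.contourArea))[:,0]
    P=ray(n,h,z)[:,:2]; s=least_squares(lambda q:np.hypot(*(P-q[:2]).T)-q[2],[*P.mean(0),.05],loss='soft_l1',f_scale=.002).x
    print(n,s.round(4))
L=[]
for n,x,y in(('top',200,170),('side',280,220)):
    im=ctrl.get_image(n); cv2.imwrite(f'pics/{n}3.png',im[:,:,::-1])
    uv=proj(n,[[.457,-.0285,.016]])[0].astype(int)
    circ(n,im,uv,.012,(0,60,30),(25,255,230))
    circ(n,im,uv+[15,8],.014,(0,0,110),(180,50,255))
    L.append(cv2.resize(im[y:y+100,x:x+100,::-1],None,fx=4,fy=4,interpolation=cv2.INTER_CUBIC))
cv2.imwrite('pics/c4.png',np.hstack(L))
```

```text
[0.47309631 0.22664737 0.15711751] [ 0.31  0.28 -0.91  1.89  0.25  1.09 -1.91] [ 0.00074537 -0.01200417  0.60115999]
top [ 0.4577 -0.0288  0.0262]
top [ 0.4573 -0.028   0.0919]
side [ 0.4581 -0.0287  0.0273]
side [ 0.4575 -0.029   0.0913]
```

View pics/c4.png

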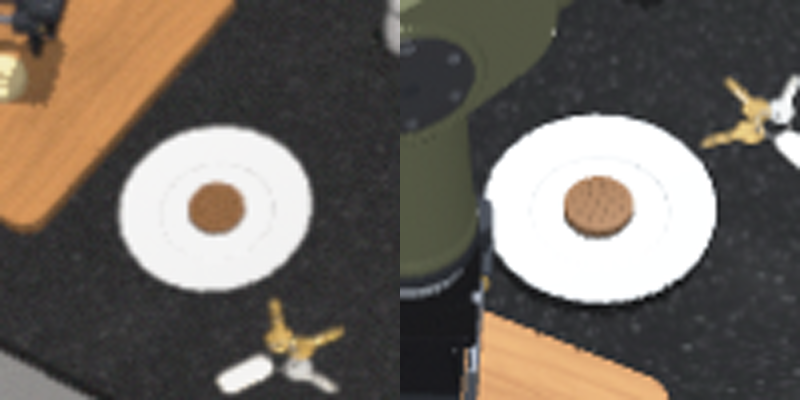

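The crispbread lies flat, within about 1 mm of the plate centre at (0.457,-0.029). Next is the cheese.

Request:
play_rows:
  increments:
    - [[0, -0.01, 0.2, 0, 0, 0, 1], [0, -0.01, 0.5, 0, 0, 0, 1], [0, -0.01, 0.6, 0, 0, 0, 1], [0, -0.01, 0.6, 0, 0, 0, 1], [0, -0.01, 0.6, 0, 0, 0, 0.3], [0, -0.01, 0.6, 0, 0, 0, -0.5], [0, -0.01, 0.6, 0, 0, 0, -1], [0, -0.01, 0.6, 0, 0, 0, -1]]

```text
time: 9.1
position: [0.473, 0.2297, 0.0984]
tool_rot: [3.092, 0.557, 0.002]
ft_force: [-0.5, 0.3, 1.0]
grip_width: 0.725
grip_force: 0.0
```

Request:
play_rows:
  increments:
    - [[0, 0, 0, 0, 0, 0, -1], [0, 0, 0, 0, 0, 0, -1], [0, 0, 0, 0, 0, 0, -1], [0, 0, 0, 0, 0, 0, -1]]

```text
time: 9.5
position: [0.4728, 0.2294, 0.0979]
tool_rot: [3.091, 0.557, 0.0]
ft_force: [0.3, -1.4, 2.4]
grip_width: 0.54
grip_force: 12.0
```

Request:
play_rows:
  increments:
    - [[0, 0, -0.3, 0, 0, 0, -1], [0, 0, -0.6, 0, 0, 0, -1], [-0.2, 0.4, -0.6, 0, 0, 0, -1], [-0.35, 0.79, -0.6, 0, 0, 0, -1], [-0.35, 0.79, -0.6, 0, 0, 0, -1]]

```text
time: 10.0
position: [0.4675, 0.1367, 0.157]
tool_rot: [3.09, 0.543, -0.003]
ft_force: [-0.0, -0.4, -0.2]
grip_width: 0.539
grip_force: 12.0
```

Request:
play_rows:
  increments:
    - [[-0.2, 0.4, 0, 0, 0, 0, -1], [-0.35, 0.79, 0, 0, 0, 0, -1], [-0.35, 0.79, 0, 0, 0, 0, -1]]

```text
time: 10.3
position: [0.4618, 0.0511, 0.1571]
tool_rot: [3.091, 0.544, -0.003]
ft_force: [0.1, -1.0, -1.0]
grip_width: 0.543
grip_force: 12.0
```

Request:
play_rows:
  increments:
    - [[-0.2, 0.4, 0, 0, 0, 0, -1], [-0.35, 0.79, 0, 0, 0, 0, -1], [-0.35, 0.79, 0.3, 0, 0, 0, -1], [-0.35, 0.79, 0.3, 0, 0, 0, -1], [-0.35, 0.79, 0.3, 0, 0, 0, -1], [-0.35, 0.79, 0.3, 0, 0, 0, -1]]

```text
time: 10.9
position: [0.4577, -0.0277, 0.1286]
tool_rot: [-3.091, -0.561, -0.002]
ft_force: [0.4, 0.2, -0.5]
grip_width: 0.539
grip_force: 12.0
```

Run:
```python
from h import *
s=ctrl.get_state()['position'];print(s,tool(np.array([.4578,-.0288,.093])-s))
```

```text
[ 0.45768663 -0.02772064  0.12859365] [-0.0031817   0.01046742  0.35593383]
```

Request:
play_rows:
  increments:
    - [[0, 0.01, 0.15, 0, 0, 0, -1], [0, 0.01, 0.27, 0, 0, 0, -1], [0, 0.01, 0.27, 0, 0, 0, -1], [0, 0.01, 0.27, 0, 0, 0, -1], [0, 0.01, 0.27, 0, 0, 0, -1]]

```text
time: 11.4
position: [0.4578, -0.03, 0.1013]
tool_rot: [3.091, 0.558, 0.001]
ft_force: [-0.1, -0.0, -0.9]
grip_width: 0.539
grip_force: 12.0
```

Request:
play_rows:
  increments:
    - [[0, -0.01, 0.04, 0, 0, 0, -1], [0, -0.01, 0.08, 0, 0, 0, -1], [0, -0.01, 0.08, 0, 0, 0, -1], [0, -0.01, 0.08, 0, 0, 0, -1]]

```text
time: 11.8
position: [0.4571, -0.0293, 0.0927]
tool_rot: [3.092, 0.558, 0.0]
ft_force: [0.1, -1.0, 0.6]
grip_width: 0.539
grip_force: 12.0
```

Request:
play_rows:
  increments:
    - [[0, 0, 0.005, 0, 0, 0, 0.2], [0, 0, 0.005, 0, 0, 0, 0.5], [0, 0, 0.005, 0, 0, 0, 0.6], [0, 0, 0.005, 0, 0, 0, 0.6], [0, 0, -0.3, 0, 0, 0, 0.6], [0, 0, -0.8, 0, 0, 0, 0.6], [0, 0, -1, 0, 0, 0, 0.6], [0, 0, -1, 0, 0, 0, 0.6]]

```text
time: 12.6
position: [0.4591, -0.0294, 0.1961]
tool_rot: [3.088, 0.556, 0.009]
ft_force: [0.0, -0.5, -0.6]
grip_width: 0.8
grip_force: 0.0
```

Request:
play_rows:
  increments:
    - [[-0.3, 0.4, -0.3, 0, 0, 0, 1], [-0.4, 0.8, -0.6, 0, 0, 0, 1], [-0.4, 0.8, -0.6, 0, 0, 0, 1], [-0.4, 0.8, -0.6, 0, 0, 0, 1]]

```text
time: 13.0
position: [0.4474, -0.1198, 0.2527]
tool_rot: [3.093, 0.552, 0.001]
ft_force: [0.2, 0.8, -0.5]
grip_width: 0.985
grip_force: 0.0
```

Run:
```python
from h import *
from scipy.optimize import least_squares
s=ctrl.get_state();print(s['position'],s['tool_rot'],s['joint_positions'].round(2))
L=[]
for n,x,y in(('top',205,170),('side',280,220)):
    im=ctrl.get_image(n); cv2.imwrite(f'pics/{n}4.png',im[:,:,::-1])
    L.append(cv2.resize(im[y:y+100,x:x+100,::-1],None,fx=4,fy=4,interpolation=cv2.INTER_CUBIC))
cv2.imwrite('pics/c5.png',np.hstack(L))
```

```text
[ 0.44743125 -0.11981013  0.25268137] [3.09261872e+00 5.51787435e-01 8.27862153e-04] [ 0.91 -0.04 -0.68  1.93 -0.02  1.24 -0.98]
```

View pics/c5.png

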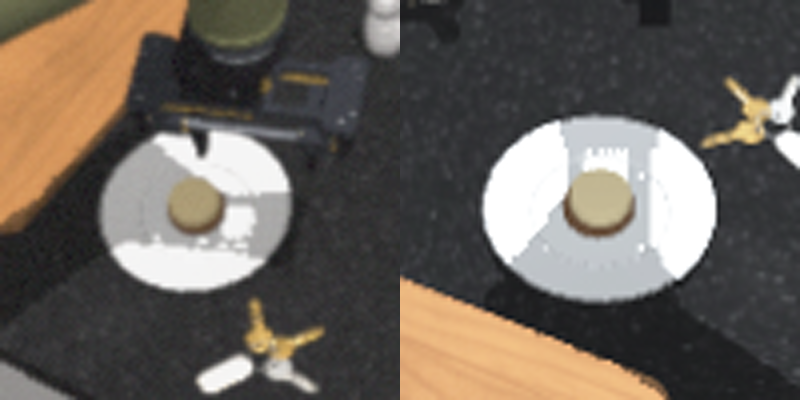

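The cheese sits centred on the crispbread in both views. Next I refine the mast's yaw from an enhanced view.

```bash
cat > ov.py <<'E'
from h import *
def box(q,x,y,z):
    C,S=np.cos(q[2]),np.sin(q[2])
    P=np.array([[a,b,c] for c in z for a,b in((x[0],y[0]),(x[1],y[0]),(x[1],y[1]),(x[0],y[1]))])
    return np.c_[P[:,:2]@np.array([[C,S],[-S,C]])+q[:2],P[:,2]]
E=[(0,1),(1,2),(2,3),(3,0),(4,5),(5,6),(6,7),(7,4),(0,4),(1,5),(2,6),(3,7)]
def crop(n,q,col,src='1'):
    x,y=(312,208) if n=='top' else (325,158)
    im=cv2.imread(f'pics/{n}{src}.png')[y:y+45,x:x+60]
    im=(255*(cv2.resize(im,(396,297),interpolation=cv2.INTER_CUBIC)/255.)**.55).astype(np.uint8)
    if q is not None:
        for b in((( -.015,.015),(-.0145,.0145),(.107,.157)),((-.066,-.03),(-.031,.031),(.109,.146))):
            p=((proj(n,box(q,*b))-[x,y]+.5)*6.6).astype(int)
            for i,j in E[:]: cv2.line(im,tuple(map(int,p[i])),tuple(map(int,p[j])),col,1)
    return im
E
python3 - <<'E'
from ov import *
q=(.4915,-.357,np.radians(-121))
cv2.imwrite('pics/c6.png',np.vstack([np.hstack([crop(n,a,(0,0,255)) for n in('top','side')]) for a in(None,q)]))
E
```

```text
(no output)
```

View pics/c6.png

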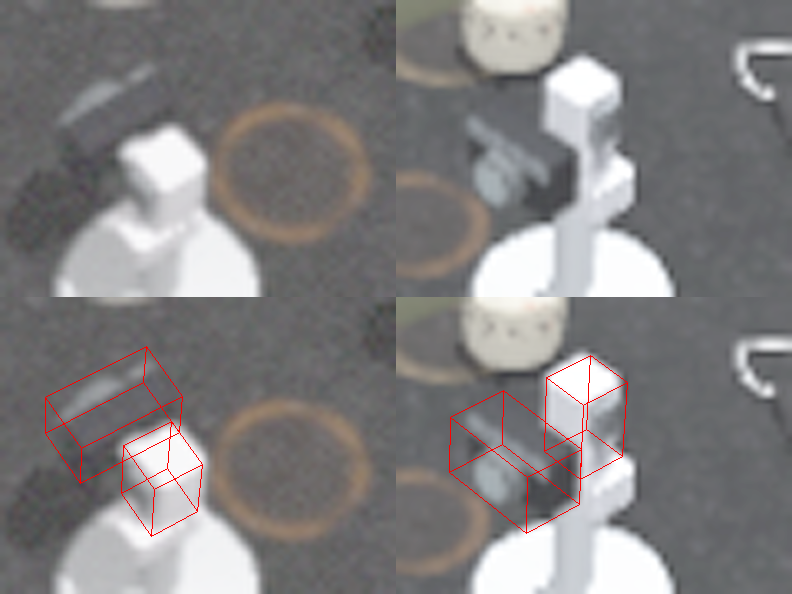

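Run:
```python
from ov import *
from scipy.optimize import least_squares
for d in range(-140,-109,5):
    q=(.4915,-.357,np.radians(d)); o=[]
    for n in('top','side'):
        p=proj(n,box(q,(-.066,-.03),(-.031,.031),(.109,.146)))
        o+=[((p[7]-p[4])[1]/(p[7]-p[4])[0]).round(2)]
    print(d,o)
# head top corners (--, -+, ++, +-) top ; side
ot=np.array([[120,155],[172,123],[208,160],[158,188]])/6.6+[312,208]-.5
os=np.array([[582-396,104],[545-396,83],[582-396,55],[621-396,78]])/6.6+[325,158]-.5
I=[4,7,6,5]
f=lambda q:np.r_[(proj('top',box(q,(-.015,.015),(-.0145,.0145),(.107,.157)))[I]-ot).ravel(),(proj('side',box(q,(-.015,.015),(-.0145,.0145),(.107,.157)))[I]-os).ravel()]
for F in(f,lambda q:f(q)[:8],lambda q:f(q)[8:]):
    r=least_squares(F,[.49,-.357,-2.1],loss='soft_l1');print(r.x[:2].round(4),np.degrees(r.x[2]),r.fun.round(1))
```

```text
-140 [np.float64(-0.17), np.float64(1.72)]
-135 [np.float64(-0.25), np.float64(1.34)]
-130 [np.float64(-0.34), np.float64(1.09)]
-125 [np.float64(-0.43), np.float64(0.9)]
-120 [np.float64(-0.53), np.float64(0.75)]
-115 [np.float64(-0.64), np.float64(0.63)]
-110 [np.float64(-0.76), np.float64(0.53)]
[ 0.4938 -0.3575] -114.60008147167467 [ 0.9 -0.8 -0.3 -0.3 -0.3  0.1  0.6  0.4  0.4  0.4 -0.3 -0.1  0.   0.3
  0.4  0.5]
[ 0.4929 -0.3571] -114.75281470008173 [ 0.7 -0.7 -0.5 -0.2 -0.5  0.3  0.4  0.5]
[ 0.4947 -0.3588] -114.2684717410828 [ 0.3  0.1 -0.4 -0.4 -0.1  0.   0.2  0.2]
```

Request:
play_rows:
  increments:
    - [[-0.1, 0.3, 0, 0, 0, -0.08, 1], [-0.2, 0.7, 0, 0, 0, -0.17, 1], [-0.2, 1, 0, 0, 0, -0.26, 1], [-0.2, 1, 0, 0, 0, -0.35, 1], [-0.2, 1, 0, 0, 0, -0.44, 1], [-0.2, 1, 0, 0, 0, -0.487, 1], [-0.2, 1, 0, 0, 0, -0.487, 1]]

```text
time: 13.8
position: [0.4636, -0.2168, 0.2512]
tool_rot: [-2.655, -1.674, 0.001]
ft_force: [-0.2, 0.0, -0.2]
grip_width: 1.0
grip_force: 0.0
```

Run:
```python
from h import *
s=ctrl.get_state();v=s['tool_rot'];print(s['position'],2*np.degrees(np.arctan2(v[1],v[0]))-90,v,s['joint_positions'].round(2),tool(np.array([.4935,-.3575,.25])-s['position']))
```

```text
[ 0.46355835 -0.21675637  0.25115519] -385.5507943638862 [-2.65525088e+00 -1.67369346e+00  1.20073411e-03] [ 0.98  0.09 -0.63  1.82  0.05  1.25 -0.1 ] [-1.14066064  0.87720519  0.00806303]
```

Request:
play_rows:
  increments:
    - [[-0.5, 0.5, 0, 0, 0, 0, 1], [-1, 0.87, 0, 0, 0, 0, 1], [-1, 0.87, 0, 0, 0, 0, 1], [-1, 0.87, 0, 0, 0, 0, 1]]

```text
time: 14.2
position: [0.4978, -0.3511, 0.2507]
tool_rot: [-2.665, -1.661, 0.002]
ft_force: [-0.4, -0.1, -0.0]
grip_width: 1.004
grip_force: 0.0
```

Request:
play_rows:
  increments:
    - [[-0.14, 0, 0, 0, 0, 0, 1], [-0.14, 0, 0, 0, 0, 0, 1], [-0.14, 0, 0, 0, 0, 0, 1], [-0.14, 0, 0, 0, 0, 0, 1]]

```text
time: 14.6
position: [0.4928, -0.3581, 0.253]
tool_rot: [2.659, 1.673, 0.0]
ft_force: [-1.0, 0.1, -0.1]
grip_width: 0.997
grip_force: 0.0
```

Run:
```python
from h import *
from ov import *
s=ctrl.get_state();v=s['tool_rot'];print(s['position'],2*np.degrees(np.arctan2(v[1],v[0]))-90+360,v,tool(np.array([.4935,-.3575,.188])-s['position']))
L=[]
for n,(x,y) in(('top',(305,180)),('side',(315,130))):
    im=ctrl.get_image(n)[:,:,::-1]; cv2.imwrite(f'pics/{n}5.png',im)
    im=cv2.resize(im[y:y+80,x:x+80],None,fx=5,fy=5,interpolation=cv2.INTER_CUBIC); im=(255*(im/255.)**.55).astype(np.uint8)
    p=((proj(n,box((.4935,-.3575,np.radians(-116)),(-.015,.015),(-.0145,.0145),(.107,.157)))-[x,y]+.5)*5).astype(int)
    for i,j in E: cv2.line(im,tuple(map(int,p[i])),tuple(map(int,p[j])),(0,0,255),1)
    L.append(im)
cv2.imwrite('pics/c7.png',np.hstack(L))
```

```text
[ 0.49276141 -0.35805241  0.25304499] 334.3500741235873 [2.65891136e+00 1.67278844e+00 1.30762301e-04] [0.00821782 0.00410009 0.65045041]
```

View pics/c7.png

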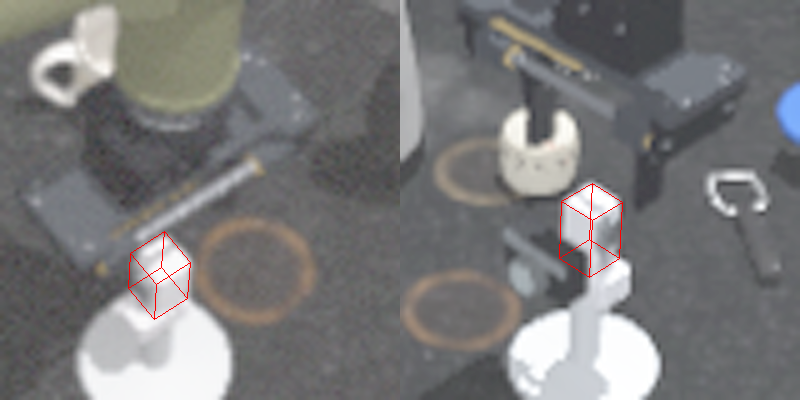

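Request:
play_rows:
  increments:
    - [[0, 0, 0.2, 0, 0, 0, 1], [0, 0, 0.45, 0, 0, 0, 1], [0, 0, 0.65, 0, 0, 0, 1], [0, 0, 0.65, 0, 0, 0, 1], [0, 0, 0.65, 0, 0, 0, 1]]

```text
time: 15.2
position: [0.4927, -0.3591, 0.1882]
tool_rot: [2.66, 1.672, 0.0]
ft_force: [0.9, 0.8, 0.4]
grip_width: 1.0
grip_force: 0.0
```

Request:
play_rows:
  increments:
    - [[0, 0, 0, 0, 0, 0, 0], [0, 0, 0, 0, 0, 0, -1], [0, 0, 0, 0, 0, 0, -1], [0, 0, 0, 0, 0, 0, -1], [0, 0, 0, 0, 0, 0, -1], [0, 0, 0, 0, 0, 0, -1], [0, 0, 0, 0, 0, 0, -1], [0, 0, 0, 0, 0, 0, -1]]
  squeeze: 20

```text
time: 16.0
position: [0.4925, -0.3594, 0.1877]
tool_rot: [2.66, 1.671, 0.0]
ft_force: [7.3, -4.2, -2.3]
grip_width: 0.356
grip_force: 8.0
```

Request:
play_rows:
  increments:
    - [[0, 0.01, 0, 0, 0, 0, -1], [0, 0.015, 0, 0, 0, 0, -1], [0, 0.015, 0, 0, 0, 0, -1], [0, 0.015, 0, 0, 0, 0, -1]]
  squeeze: 30

```text
time: 16.4
position: [0.4934, -0.3598, 0.1876]
tool_rot: [-2.66, -1.67, 0.001]
ft_force: [-2.7, 1.7, 1.2]
grip_width: 0.337
grip_force: 30.0
```

Request:
play_rows:
  increments:
    - [[0, 0, -0.05, 0, 0, 0, -1], [0, 0, -0.13, 0, 0, 0, -1], [0, 0, -0.22, 0, 0, 0, -1], [0, 0, -0.31, 0, 0, 0, -1], [0, 0, -0.4, 0, 0, 0, -1], [0, 0, -0.48, 0, 0, 0, -1], [0, 0, -0.55, 0, 0, 0, -1], [0, 0, -0.55, 0, 0, 0, -1]]

```text
time: 17.2
position: [0.4935, -0.3598, 0.2439]
tool_rot: [-2.66, -1.671, 0.001]
ft_force: [-3.9, 2.6, -1.2]
grip_width: 0.336
grip_force: 30.0
```

Request:
play_rows:
  increments:
    - [[0, 0, -0.06, 0, 0, 0, -1], [0, 0, -0.14, 0, 0, 0, -1], [0, 0, -0.23, 0, 0, 0, -1], [0, 0, -0.32, 0, 0, 0, -1], [0, 0, -0.41, 0, 0, 0, -1], [0, 0, -0.5, 0, 0, 0, -1], [0, 0, -0.58, 0, 0, 0, -1], [0, 0, -0.58, 0, 0, 0, -1]]

```text
time: 18.0
position: [0.4935, -0.3598, 0.3024]
tool_rot: [-2.66, -1.671, 0.001]
ft_force: [-6.4, 2.3, -4.9]
grip_width: 0.339
grip_force: 30.0
```

Request:
play_rows:
  increments:
    - [[0, 0, -0.03, 0, 0, 0, -1], [0, 0, -0.05, 0, 0, 0, -1], [0, 0, -0.06, 0, 0, 0, -1], [0, 0, -0.06, 0, 0, 0, -1], [0, 0, -0.06, 0, 0, 0, -1]]

```text
time: 18.5
position: [0.4935, -0.3598, 0.3072]
tool_rot: [-2.66, -1.671, 0.001]
ft_force: [-5.2, 1.9, -4.5]
grip_width: 0.338
grip_force: 30.0
```

Request:
play_rows:
  increments:
    - [[0, 0, -0.01, 0, 0, 0, -1], [0, 0, -0.015, 0, 0, 0, -1], [0, 0, -0.015, 0, 0, 0, -1], [0, 0, -0.015, 0, 0, 0, -1]]

```text
time: 18.9
position: [0.4935, -0.3599, 0.3078]
tool_rot: [-2.659, -1.671, 0.001]
ft_force: [-4.7, 2.0, -9.9]
grip_width: 0.338
grip_force: 30.0
```

Run:
```python
from h import *
L=[]
for n,(x,y) in(('top',(240,150)),('side',(290,100))):
    im=ctrl.get_image(n)[:,:,::-1]
    a=im[y:y+120,x:x+120] if n=='top' else im[90:290,280:480]
    L.append(cv2.resize(a,(400,400),interpolation=cv2.INTER_CUBIC))
cv2.imwrite('pics/c8.png',np.hstack(L))
s=ctrl.get_state();print(s['position'],s['ft_force'])
```

```text
[ 0.4934975  -0.35986534  0.30783641] [ -4.81059809   1.20182693 -10.01379423]
```

View pics/c8.png

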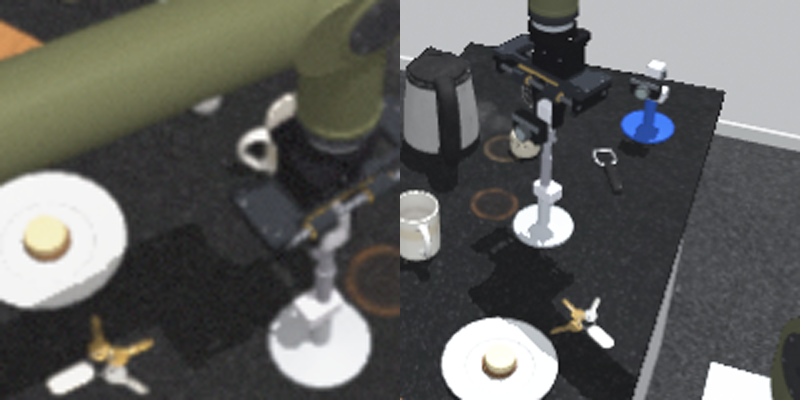

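The mast is fully extended: it rose 120 mm, and the force climbs while the position stalls at the stop. The snack is intact on the plate.

```bash
python3 -c "
from bench import ctrl
print(ctrl.close_job())"
```

```text
the job is handed in; nothing more can be done
None
```

I handed the job in at about 19 s: the crispbread is centred on the plate with the cheese centred on top, and the arm is holding the mast fully extended (about 120 mm up) with its button squeezed in; no verdict came back.

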